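# Seat a polarimeter tube against the end stop of the V-trough

## Robot

A 6-joint arm with a two-finger parallel gripper is mounted at the origin on the work surface. World frame = base frame: x ahead of the robot, y to its left, z up, the work surface at z = 0. Lengths are in m, angles in rad, forces in N, time in s.
With the tool pointing down it reaches from about 0.35 to 0.775 m from the base axis. Payload 7.3 kg.
Tool frame: the origin (TCP) lies at the very end of the fingers, on their centre line; the grasp point (between the pads) lies 19 mm behind it; z points along the fingers, x is the direction in which the jaws open and shut, and the axes are right-handed (so a half turn about z gives the same grasp; the last joint's range is limited). The gripper opens to 92 mm and grips with 3 to 60 N. Pads are 19 mm wide; open, the fingers measure 130 mm over their backs; the gripper's body (75 mm by 190 mm) begins 47 mm behind the grasp point.
Start: joints at [-1.275, 0.342, 1.524, -0, 1.275, -0.146], TCP at [0.224, -0.475, 0.2] pointing down, gripper open.
Joint ranges: [-2.53, 2.53], [-0.77, 2.02], [0.04, 2.7], [-1, 4.14], [0.28, 2.66], [-3.11, 3.11]. Speed limits (rad/s): [2.57, 2.57, 3.14, 3.14, 3.14, 3.14].

## Interface

Orientations are given as [roll, pitch, yaw] about the fixed x, y, z axes, in that order (R = Rz(yaw) Ry(pitch) Rx(roll)).
In Python, from cell import robot, read_camera, nets gives the robot as it stands. The module is installed in compiled form; this text tells all that it offers.
- The arm moves only by the tool carry_out, never from a script. Its arguments are lists of equal length, an entry for each row: "translation": the shift along the tool's x, y, z in m, a list of three; "turn": the turn, a rotation vector about the tool's x, y, z in rad, a list of three; "gripper": the gripper's target within -1 to 1 (shut at 1, half-way at 0, fully open at -1). A call has 1 to 10 rows; each row shifts and turns the commanded pose from where the row before left it, along the tool's axes as they then stand; what a row does not reach is not made up. A row lasts 1/10 s, in which the tool goes at most 50 mm and 8.59 degrees, less where a joint would pass 70% of its speed; a pose out of reach is approached as far as the arm can. A call with a gripper value outside its range is refused whole. The fingers move at their own pace and stop on an object; "squeeze" is the grip in N (left out, the last holds). Time passes only in rows, so rows that do not move let the fingers close. It gives the time, the measured TCP pose, the force and the opening at its end, in the units of the state.
- robot.observe(): the state, without advancing time (a new reading comes with each control period).
- read_camera(name): name is "scene" or "top" or "wrist"; returns a dict with "img" (420x560x3 uint8, red, green, blue), "fx", "fy", "cx", "cy" (pixels), "world_from_camera" (4x4, takes a point from camera to world coordinates). Camera axes: x right, y down, z forward; pixel columns grow to the right and rows downward; lengths in m; the calibration is good to about 2 mm. A picture is of the moment at which its call begins. There is no depth.
- robot.hand_in(): hands the job in, once; it reports no verdict.
Trained networks look in a picture, given as the dict that the camera call returned (one of the last four; its "shot" number tells which), for a name from the list of things; names that differ only in an ending like _2 or _b are one class to them, and where a whole thing is asked for, a point or a joint stands for the part that bears it (a point fixed in the world has none). Each returns a list of dicts, best first, with "score" (0 to 1); they miss things now and then, are a little off and sometimes report something else, mostly with a low value. They report only what shows in the picture. A call takes as long as a camera call. They do not tell look-alikes from the thing itself.
- nets.regions_of(picture, name): "region" (420x560 bool, what is visible of it) and "pixel" ([column, row] in pixels, amid what is visible of it).
- nets.tip_of(picture, name): "pixel" ([column, row] in pixels: a listed point, or the origin of a listed thing).
The state is a dict: "time": time; "qpos": joint angles; "qvel": joint speeds; "joint_efforts": joint torques, N m; "tool_pos": TCP position; "tool_rot": TCP orientation; "contact_force": force on the tool from outside, world axes, zero at the start; "torque": the same for the moment, N m; "opening": finger opening in m.
Only numpy, scipy, OpenCV 4.12 (cv2) and the standard library are available. Lean on these libraries where they do the work, as an engineer would, in place of code of your own. Each camera call takes 0.05 s, during which the arm holds its last target. There are 200 camera calls.

## Task

Load the short polarimeter tube into the polarimeter: take it from the stand, lay it gently in the open part of the V-trough, then push it along the trough, under the spring wire clip, until you feel its end come up against the end stop; seat it there with light finger pressure on the stop (about 5 N over the drag of the clip, the end windows are glass) and let go. Leave the long tube and the jars and bottles where they are.

Things in the scene. Friction and masses are not known exactly. Their poses are not given: they have to be found in the camera images.
- short_tube: The tube to load: glass 20 mm in diameter, a knurled steel cap 30 mm across and 16 mm long on each end, 112 mm long overall (80 mm of bare glass), about 0.14 kg. Both ends are alike; either may lead. Origin at its centre on its axis, x axis along it. Starts lying level in one of the stand's two places, axis 58 mm above the bench. Seated in the trough it rests on its caps.
- long_tube: A similar tube, same diameters but 212 mm long, lying in the other place of the stand. Origin at its centre, x axis along it. To be left alone.
- tube_stand: White stand, fixed. Base 120 (x) by 164 mm (y); two cross plates 8 mm thick at x = -28 and +28 mm with V-notches hold the tubes by their glass, 48 mm free between the plates. The tubes lie along its x axis at y = +42 and -42 mm, axes 58 mm up; which is where varies. Nothing of it is higher than 58 mm. Origin at the centre of the underside.
- polarimeter: White bench instrument, fixed. Case x -140 to 140, y -280 to 190 mm, deck 155 mm up; flat lid folded back at its +x side, below 205 mm. Origin on the bench under the middle of the trough, z up. Open sample chamber x -75 to 75, y -150 to 140 mm, floor at z = 70 mm. The aluminium V-trough runs in it along y, at x = 0, from y = -110 to the end stop at y = 108 mm.
- end_stop: The end stop, a rigid steel aperture plate 36 mm wide (x) across the +y end of the trough, its top 10 mm above the tube's axis, with three small seating buttons. Origin in the plane of the buttons' crests, which the tube's end face touches, at the height of the tube's axis; axes as the polarimeter's, so the trough lies on its -y side. A seated short tube's centre is 56 mm to -y of it.
- reagent_bottle: Amber bottle, 64 mm across, 140 mm high. Origin at the centre of its underside. To be left alone.
- sample_jar: Jar with white cap, 52 mm across, 70 mm high, on the bench between the stand and the polarimeter. Origin at the centre of its underside. To be left alone.
- weighing_bottle: Small glass weighing bottle, 40 mm across, 45 mm high. Origin at the centre of its underside. To be left alone.
- trough (a point): Point 122 mm above the polarimeter's origin, on the line where the axis of a seated tube lies (axes as the polarimeter's). 90 degree V-trough; its walls end 8 mm below this line, 13 mm to either side. The short tube's centre is 52 mm to +y of here when its end touches the stop. It can be lowered in only with its centre between 50 mm to -y and 8 mm to +y of here, clear of the clip.
- clip_tip (a point): Free tip of the hold-down clip, 68 mm to +y of trough and 23 mm above it. Spring wire, 11 mm wide, hinged at the +y end wall, reaching down to 12.5 mm above the tube axis. Its tip is a ramp: the leading cap lifts it (from 22 mm before the stop), which takes 4 to 14 N of push over some mm, then slides under it against a drag of 3 to 11 N to the stop. Open trough: 0.5 to 3 N.
Not all that is in view belongs to the job. Leave any brown look-alike of the short_tube alone.

How it is judged:
On the way, in this order (a step that is already met when the one before it is completed fails the run):
1. the short tube lies in the V-trough, level and along it, short of the clip (x of short_tube in the frame of polarimeter between -0.004 and 0.004 m and z of short_tube in the frame of polarimeter between 0.118 and 0.1255 m and y of short_tube in the frame of polarimeter between -0.06 and 0.03 m and angle between the x axis of short_tube and the y axis of polarimeter, either way round below 0.08 rad), for 0.2 s.
2. the short tube's end is pressed against the end stop, with at least 2 N (contact force between short_tube and end_stop above 2 N), for 0.1 s.
At the end, for the whole second after the job is handed in: The short tube lies at rest in the V-trough under the clip, on the trough's line and at its seated height within 3 mm, along it within 0.05 rad, its end within 2 mm of the end stop, released (x of short_tube in the frame of polarimeter between -0.003 and 0.003 m and z of short_tube in the frame of polarimeter between 0.119 and 0.125 m and y of short_tube in the frame of end_stop between -0.058 and -0.054 m and angle between the x axis of short_tube and the y axis of polarimeter, either way round below 0.05 rad and linear speed of short_tube below 0.01 m/s); the robot touches nothing.
It fails at once if the tube is pressed against the end stop with more than 9 N (its glass window would be strained) (contact force between short_tube and end_stop above 9 N).
It fails at once if the short tube is dropped or driven into the polarimeter (more than 25 N on it) (contact force between short_tube and polarimeter above 25 N).
It fails at once if the short tube falls to the bench (height (world z) of short_tube below 0.04 m).
It fails at once if the long tube is moved more than 20 mm (distance of long_tube from where it was at the start of the episode above 0.02 m).
It fails at once if a bottle or jar is moved more than 30 mm (distance of any of reagent_bottle, sample_jar, weighing_bottle from where it was at the start of the episode above 0.03 m).
It also fails if it takes over 72 s, if anything falls off the work surface, if the arm or the gripper's body presses on something with over 40 N, if the wrist force passes 120 N, or if a joint passes its speed limit or range.

## Working session

There is one attempt and no reset: what is moved stays moved. The work goes in short steps, Python scripts to look and compute and a tool call to move; the robot and the scene stay as the last step left them, time stands still between calls to the robot, and variables do not carry over. Pictures are saved under pics/ and viewed, about 8 in all and at most 12, crops included, and the job is handed in when it is done.

Besides the shell and the picture viewer there is one more tool, called after ">>>" as name(argument=value, ...) on one line, values as JSON. carry_out: Moves the arm, as the interface text tells. Its arguments: {"type":"object","properties":{"translation":{"type":"array","items":{"type":"array","items":{"type":"number"}}},"turn":{"type":"array","items":{"type":"array","items":{"type":"number"}}},"gripper":{"type":"array","items":{"type":"number"}},"squeeze":{"type":"number"}},"required":["translation","turn","gripper"]}

```bash
mkdir -p pics; cat > h.py <<'E'
from cell import robot, read_camera, nets
import numpy as np, cv2
def ray(p,px):
    T=np.array(p["world_from_camera"]); d=np.array([(px[0]-p["cx"])/p["fx"],(px[1]-p["cy"])/p["fy"],1.])
    return T[:3,3],T[:3,:3]@d
def atz(p,px,z):
    o,d=ray(p,px); return o+d*(z-o[2])/d[2]
def proj(p,X):
    T=np.array(p["world_from_camera"]); c=T[:3,:3].T@(np.array(X)-T[:3,3]); return np.array([p["cx"]+p["fx"]*c[0]/c[2],p["cy"]+p["fy"]*c[1]/c[2]])
def tri(a,b):
    A=np.zeros((3,3));v=np.zeros(3)
    for o,d in (a,b):
        d=d/np.linalg.norm(d);M=np.eye(3)-np.outer(d,d);A+=M;v+=M@o
    return np.linalg.solve(A,v)
def save(p,n): cv2.imwrite(f"pics/{n}.png",p["img"][:,:,::-1])
E
python3 - <<'E'
from h import *
np.set_printoptions(precision=4,suppress=True)
s=robot.observe();print(s)
P={n:read_camera(n) for n in("scene","top")}
for n,p in P.items():
    save(p,n+"0"); print(n,np.array(p["world_from_camera"])[:3,3])
    for t in "short_tube long_tube tube_stand polarimeter end_stop trough clip_tip sample_jar reagent_bottle weighing_bottle".split():
        z={"short_tube":.058,"long_tube":.058,"end_stop":.122,"trough":.122,"clip_tip":.145}.get(t,0)
        for r in nets.tip_of(p,t)[:3]: print(t,np.round(r["pixel"]),round(r["score"],2),atz(p,r["pixel"],z))
cv2.imwrite("pics/b0.png",cv2.resize(np.hstack([P["scene"]["img"],P["top"]["img"]])[:,:,::-1],None,fx=.71,fy=.71))
E
```

```text
{'time': 0.0, 'qpos': array([-1.275 ,  0.3427,  1.5251, -0.    ,  1.2754, -0.146 ]), 'qvel': array([-0.0006,  0.0003,  0.0008,  0.0011,  0.0002, -0.0004]), 'joint_efforts': array([  0.0006, -43.1246, -24.4225,   0.0717,   0.0558,  -0.0001]), 'tool_pos': array([ 0.2243, -0.4741,  0.1989]), 'tool_rot': array([-3.1414,  0.0016, -1.129 ]), 'contact_force': array([ 0.5071, -0.2556,  0.5454]), 'torque': array([ 0.0357, -0.0032,  0.0049]), 'opening': 0.09171767740861951}
scene [ 1.3324 -0.1286  0.8013]
short_tube [376. 199.] 0.8 [0.5929 0.5191 0.058 ]
short_tube [384. 168.] 0.76 [0.4863 0.628  0.058 ]
short_tube [235. 232.] 0.68 [0.5372 0.1384 0.058 ]
long_tube [301. 207.] 0.7 [0.5281 0.3288 0.058 ]
tube_stand [308. 217.] 0.9 [0.5142 0.3587 0.    ]
end_stop [163. 255.] 0.51 [ 0.5989 -0.0464  0.122 ]
end_stop [319. 198.] 0.18 [0.5892 0.3429 0.122 ]
trough [112. 270.] 0.64 [ 0.5939 -0.1512  0.122 ]
clip_tip [144. 252.] 0.64 [ 0.598  -0.0824  0.145 ]
sample_jar [272. 264.] 0.71 [0.6262 0.1926 0.    ]
reagent_bottle [314. 289.] 0.7 [0.7411 0.2443 0.    ]
weighing_bottle [224. 198.] 0.67 [0.3237 0.1887 0.    ]
weighing_bottle [272. 265.] 0.17 [0.6276 0.1938 0.    ]
top [0.3697 0.2649 0.9791]
short_tube [105. 253.] 0.95 [0.4342 0.6577 0.058 ]
short_tube [216. 292.] 0.7 [0.3486 0.402  0.058 ]
short_tube [155. 206.] 0.65 [0.5451 0.5515 0.058 ]
long_tube [252. 216.] 0.97 [0.5236 0.3236 0.058 ]
polarimeter [444. 192.] 0.69 [ 0.6007 -0.1537  0.    ]
end_stop [417. 182.] 0.68 [ 0.5942 -0.0426  0.122 ]
trough [464. 187.] 0.84 [ 0.5828 -0.1453  0.122 ]
clip_tip [435. 174.] 0.52 [ 0.6053 -0.0737  0.145 ]
sample_jar [305. 175.] 0.83 [0.6396 0.1954 0.    ]
reagent_bottle [443. 196.] 0.72 [ 0.5886 -0.1491  0.    ]
reagent_bottle [303. 177.] 0.54 [0.6356 0.2012 0.    ]
weighing_bottle [301. 302.] 0.58 [0.3262 0.2063 0.    ]
```

View pics/top0.png

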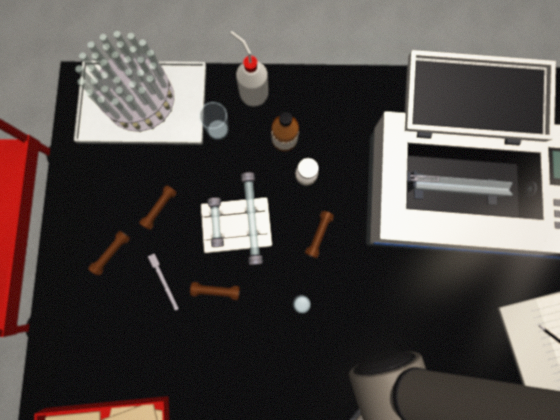

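View pics/scene0.png

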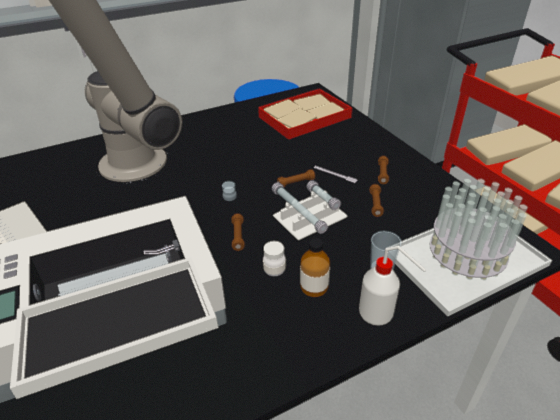

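```bash
python3 - <<'E'
from h import *
np.set_printoptions(precision=4,suppress=True)
P={n:read_camera(n) for n in("scene","top")}
t=P["top"]
for a in [(214,202),(218,241),(248,177),(256,260)]: print(atz(t,a,.058))
for n in("trough","end_stop","clip_tip"):
    c=[ray(P[k],nets.tip_of(P[k],n)[0]["pixel"]) for k in P]; print(n,tri(*c))
# deck corners and lid in top
for a,z in [((383,113),.155),((372,243),.155),((411,143),.155),((545,155),.155),((545,218),.155),((406,137),.2),((552,147),.2),((415,52),.2)]: print(a,atz(t,a,z))
E
```

```text
[0.5559 0.4138 0.058 ]
[0.4643 0.401  0.058 ]
[0.6174 0.3354 0.058 ]
[0.4217 0.3125 0.058 ]
trough [ 0.5933 -0.1517  0.1118]
end_stop [ 0.5948 -0.0431  0.1059]
clip_tip [ 0.5981 -0.0762  0.1458]
(383, 113) [0.7396 0.0354 0.155 ]
(372, 243) [0.4536 0.0688 0.155 ]
(411, 143) [ 0.6712 -0.0226  0.155 ]
(545, 155) [ 0.6475 -0.3104  0.155 ]
(545, 218) [ 0.5099 -0.2952  0.155 ]
(406, 137) [0.6676 0.0027 0.2   ]
(552, 147) [ 0.6496 -0.2952  0.2   ]
(415, 52) [ 0.859  -0.0257  0.2   ]
```

>>> carry_out(translation=[[0,0,-0.02],[0,0,-0.02],[0,0,-0.02],[0,0,-0.02],[0,0,-0.02],[0,0,-0.02],[0,0,-0.02],[0,0,-0.02],[0,0,-0.02],[0,0,0]], turn=[[0,0,0.08],[0,0,0.08],[0,0,0.08],[0,0,0.08],[0,0,0.08],[0,0,0.0],[0,0,0.0],[0,0,0.0],[0,0,0],[0,0,0]], gripper=[0,0,0,0,0,0,0,0,0,0])

```text
time: 2.5
tool_pos: [0.2248, -0.4754, 0.3822]
tool_rot: [-3.14, -0.005, -1.529]
contact_force: [-0.7, -1.0, -0.0]
opening: 0.0459
```

>>> carry_out(translation=[[-0.031,-0.029,0],[-0.031,-0.029,0],[-0.031,-0.029,0],[-0.031,-0.029,0],[-0.031,-0.029,0],[-0.031,-0.029,0],[-0.031,-0.029,0],[-0.031,-0.029,0],[-0.031,-0.029,0],[-0.031,-0.029,0]], turn=[[0,0,0],[0,0,0],[0,0,0],[0,0,0],[0,0,0],[0,0,0],[0,0,0],[0,0,0],[0,0,0],[0,0,0]], gripper=[0,0,0,0,0,0,0,0,0,0])

```text
time: 3.5
tool_pos: [0.502, -0.1511, 0.3784]
tool_rot: [3.14, 0.0, -1.529]
contact_force: [0.5, -2.1, -0.4]
opening: 0.0461
```

```bash
python3 - <<'E'
from h import *
np.set_printoptions(precision=4,suppress=True)
p=read_camera("wrist");save(p,"w1");print(np.array(p["world_from_camera"]),p["fx"],robot.observe()["tool_pos"])
for n,z in(("trough",.122),("end_stop",.122),("clip_tip",.145)):
    for r in nets.tip_of(p,n)[:2]: print(n,r["pixel"],r["score"],atz(p,r["pixel"],z))
E
```

```text
[[ 0.0421 -0.9571 -0.2868  0.579 ]
 [-0.9991 -0.0406 -0.011  -0.1482]
 [-0.0011  0.287  -0.9579  0.5639]
 [ 0.      0.      0.      1.    ]] 325.5834326896752 [ 0.505  -0.1463  0.3778]
end_stop [194.5, 92.3] 0.59 [ 0.5981 -0.0361  0.122 ]
clip_tip [224.2, 96.0] 0.72 [ 0.5944 -0.0779  0.145 ]
```

View pics/w1.png

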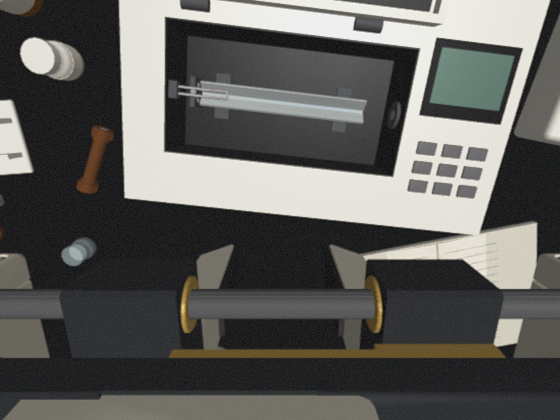

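```bash
cat > fit.py <<'E'
from h import *
from scipy.optimize import least_squares
np.set_printoptions(precision=4,suppress=True)
import cv2
img=cv2.imread("pics/w1.png")
p=dict(world_from_camera=[[0.0421,-0.9571,-0.2868,0.579],[-0.9991,-0.0406,-0.011,-0.1482],[-0.0011,0.287,-0.9579,0.5639],[0,0,0,1]],fx=325.5834,fy=325.5834,cx=280,cy=210)
M=np.array([[75,140,155],[75,-150,155],[-75,-150,155],[-75,140,155],[-140,190,155],[-140,-280,155],[0,108,122]])/1000
px=np.array([[167,17],[419,48],[394,176],[165,152],[125,198],[480,235],[195,92]],float)
def W(v,m): c,s=np.cos(v[2]),np.sin(v[2]); return np.array([v[0]+c*m[0]-s*m[1],v[1]+s*m[0]+c*m[1],m[2]])
f=lambda v:np.concatenate([proj(p,W(v,m))-q for m,q in zip(M,px)])
r=least_squares(f,[.59,-.15,-.1],loss="soft_l1");v=r.x
print(v,r.fun.reshape(-1,2))
for m in ([0,-110,101],[0,-110,122],[0,108,101],[0,68,145]): print(m,proj(p,W(v,np.array(m)/1000)))
c,s=np.cos(v[2]),np.sin(v[2])
for q in ((441,24),(430,14),(383,20)):
  for z in(.16,.18,.2):
    X=atz(p,q,z)[:2]-v[:2]; print(q,z,c*X[0]+s*X[1],-s*X[0]+c*X[1])
E
python3 fit.py; python3 - <<'E'
import cv2
a=cv2.imread("pics/scene0.png")[190:380,0:230]; b=cv2.imread("pics/w1.png")[0:240,110:540]
cv2.imwrite("pics/c1.png",cv2.resize(a,None,fx=3.2,fy=3.2,interpolation=2))
E
```

```text
[ 0.5916 -0.1507 -0.0656] [[-1.6358 -0.2371]
 [ 1.9384 -0.4705]
 [-0.3231  0.6852]
 [-0.4805 -0.0794]
 [ 0.4839  0.0012]
 [-0.9564 -0.4035]
 [ 3.8135  0.8196]]
[0, -110, 101] [362.9539 111.9693]
[0, -110, 122] [366.881  111.9464]
[0, 108, 101] [202.5711  93.7241]
[0, 68, 145] [227.2403  95.4785]
(441, 24) 0.16 0.09949378765080613 -0.16472731464018173
(441, 24) 0.18 0.09393814132968237 -0.15648767308985204
(441, 24) 0.2 0.08838249500855859 -0.14824803153952232
(430, 14) 0.16 0.10777064081820883 -0.15031016046650872
(430, 14) 0.18 0.10180514784358653 -0.1427844161270566
(430, 14) 0.2 0.09583965486896424 -0.13525867178760448
(383, 20) 0.16 0.09648777538912641 -0.10023599982559947
(383, 20) 0.18 0.09108097840009874 -0.09518978807544717
(383, 20) 0.2 0.08567418141107094 -0.09014357632529489
```

View pics/c1.png

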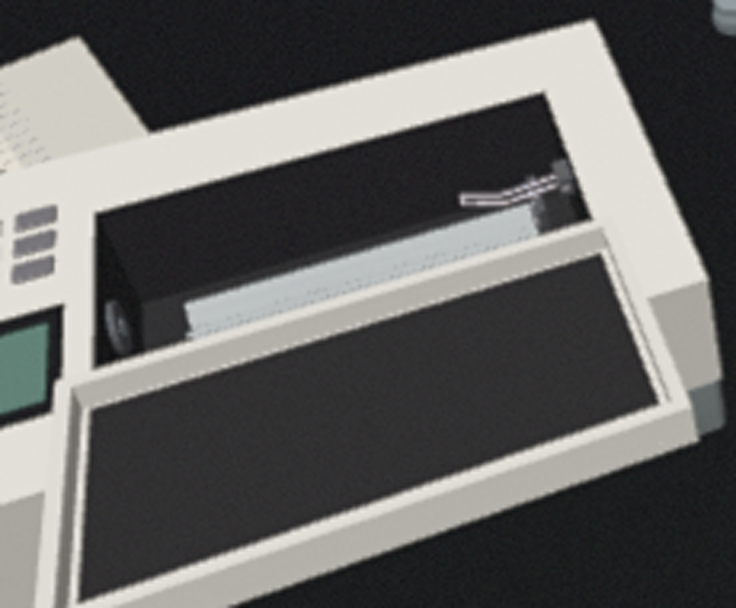

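Wrist picture: chamber opening corners (167,17), (419,48), (394,176), (165,152); trough from (200,93) to (364,112), stop at (195,92). The scene crop shows the lid raised next to the +x side of the chamber. Next, the stand.

>>> carry_out(translation=[[-0.03,0.003,0],[-0.045,0.004,0],[-0.045,0.004,0],[-0.045,0.004,0],[-0.045,0.004,0],[-0.045,0.004,0],[-0.045,0.004,0],[-0.045,0.004,0],[-0.045,0.004,0],[-0.045,0.004,0]], turn=[[0,0,0],[0,0,0],[0,0,0],[0,0,0],[0,0,0],[0,0,0],[0,0,0],[0,0,0],[0,0,0],[0,0,0]], gripper=[0,0,0,0,0,0,0,0,0,0])

```text
time: 4.7
tool_pos: [0.444, 0.2804, 0.3793]
tool_rot: [-3.142, -0.001, -1.531]
contact_force: [0.5, -0.3, 0.8]
opening: 0.0465
```

>>> carry_out(translation=[[-0.04,0.0,0.02],[-0.04,0.0,0.02],[-0.03,0.0,0.03],[0,0,0.03],[0,0,0]], turn=[[0,0,-0.04],[0,0,-0.04],[0,0,0],[0,0,0],[0,0,0]], gripper=[0,0,0,0,0])

```text
time: 5.2
tool_pos: [0.4341, 0.3878, 0.2746]
tool_rot: [3.133, -0.005, -1.449]
contact_force: [-0.8, -0.3, -0.7]
opening: 0.0455
```

```bash
python3 - <<'E'
from h import *
np.set_printoptions(precision=4,suppress=True)
p=read_camera("wrist");save(p,"w2");np.save("w2.npy",np.array(p["world_from_camera"]));print(p["cx"],p["cy"],robot.observe()["tool_pos"])
for r in nets.regions_of(p,"short_tube")[:2]:
    m=r["region"]; (c,s,a)=cv2.minAreaRect(np.argwhere(m)[:,::-1].astype(np.float32)); print(r["score"],c,s,a)
for r in nets.tip_of(p,"short_tube")[:3]: print(r["pixel"],r["score"],atz(p,r["pixel"],.058))
E
```

```text
281.03147105776753 209.25941443706782 [0.4353 0.3881 0.2778]
0.98 (72.8515625, 141.04556274414062) (28.77291488647461, 87.07984924316406) 37.72499465942383
0.95 (271.0, 110.0) (102.0, 26.0) 90.0
[268.8, 112.7] 0.96 [0.5063 0.4101 0.058 ]
[72.1, 140.7] 0.86 [0.4452 0.6424 0.058 ]
[449.1, 150.0] 0.78 [0.4896 0.1861 0.058 ]
```

View pics/w2.png

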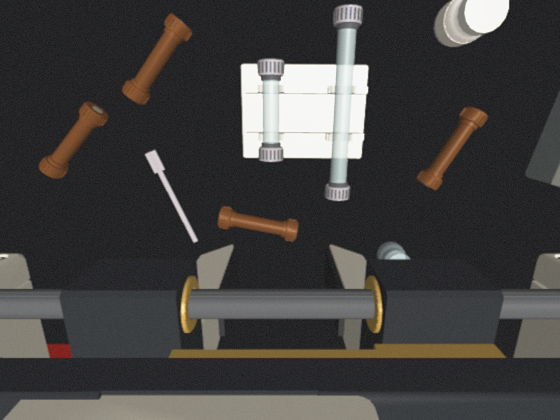

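```bash
python3 - <<'E'
from h import *
np.set_printoptions(precision=4,suppress=True)
p=dict(world_from_camera=np.load("w2.npy"),fx=325.58,fy=325.58,cx=281.03,cy=209.26)
a,b=[atz(p,q,.058) for q in((270.7,68),(271.2,154))]; print(a,b,np.arctan2(*(a-b)[1::-1]),np.linalg.norm(a-b))
for q in((347,15),(338,191)): print(atz(p,q,.058))
# plate tops beside the tube z~.055
for q in((270,90),(270,138)): print(atz(p,q,.055))
E
```

```text
[0.555  0.4133 0.058 ] [0.4584 0.4018 0.058 ] 0.11867266759587584 0.09732518167552584
[0.6182 0.3367 0.058 ]
[0.4222 0.3124 0.058 ]
[0.5317 0.4116 0.055 ]
[0.4771 0.4055 0.055 ]
```

>>> carry_out(translation=[[-0.004,-0.025,0.02],[-0.004,-0.025,0.02],[-0.003,-0.024,0.02],[0,0,0.03],[0,0,0.03],[0,0,0.02],[0,0,0.01],[0,0,0],[0,0,0]], turn=[[0,0,0],[0,0,0],[0,0,0],[0,0,0],[0,0,0],[0,0,0],[0,0,0],[0,0,0],[0,0,0]], gripper=[0,0,0,0,0,0,0,0,0])

```text
time: 6.25
tool_pos: [0.5089, 0.4099, 0.1317]
tool_rot: [-3.139, 0.001, -1.45]
contact_force: [-0.8, -0.0, 0.8]
opening: 0.0463
```

```bash
python3 - <<'E'
from h import *
np.set_printoptions(precision=4,suppress=True)
p=read_camera("wrist");save(p,"w3");s=robot.observe();print(s["tool_pos"],s["tool_rot"],s["contact_force"])
for r in nets.tip_of(p,"short_tube")[:3]: print(r["pixel"],r["score"],atz(p,r["pixel"],.058))
E
```

```text
[0.5089 0.4101 0.1318] [-3.1382  0.0015 -1.4494] [0.2879 0.1085 0.167 ]
[13.4, 235.2] 0.92 [0.458  0.6335 0.058 ]
[265.0, 336.7] 0.87 [0.3829 0.4097 0.058 ]
[523.6, 245.8] 0.86 [0.5015 0.1993 0.058 ]
```

View pics/w3.png

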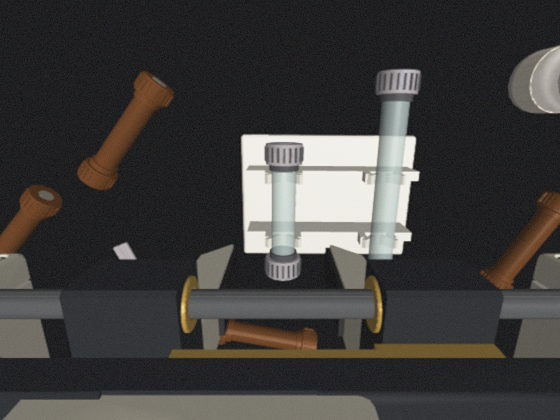

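>>> carry_out(translation=[[0.001,0.001,0.02],[0,0,0.02],[0,0,0.018],[0,0,0.012],[0,0,0.008],[0,0,0],[0,0,0],[0,0,0]], turn=[[0,0,0],[0,0,0],[0,0,0],[0,0,0],[0,0,0],[0,0,0],[0,0,0],[0,0,0]], gripper=[0,0,0,0,0,0,0,0])

```text
time: 7.15
tool_pos: [0.5074, 0.409, 0.0527]
tool_rot: [-3.14, 0.001, -1.449]
contact_force: [-0.6, 0.1, -0.0]
opening: 0.046
```

>>> carry_out(translation=[[0,0,0],[0,0,0],[0,0,0],[0,0,0],[0,0,0],[0,0,0],[0,0,0],[0,0,0]], turn=[[0,0,0],[0,0,0],[0,0,0],[0,0,0],[0,0,0],[0,0,0],[0,0,0],[0,0,0]], gripper=[0.4,0.8,0.8,0.8,0.8,0.8,0.8,0.8], squeeze=12)

```text
time: 7.95
tool_pos: [0.5068, 0.4087, 0.0516]
tool_rot: [-3.142, -0.0, -1.449]
contact_force: [0.3, -0.3, -0.2]
opening: 0.0092
```

```bash
python3 - <<'E'
from h import *
np.set_printoptions(precision=4,suppress=True)
p=read_camera("wrist");t=read_camera("top");s=read_camera("scene")
print(np.array(p["world_from_camera"])[:3,3],robot.observe()["tool_pos"])
A=cv2.resize(t["img"][150:290,160:320],(640,560))[:, :, ::-1]
B=cv2.resize(s["img"][140:280,240:400],(640,560))[:, :, ::-1]
W=p["img"][:,:,::-1]
out=np.hstack([cv2.resize(A,(400,350)),cv2.resize(B,(400,350))]); w=cv2.resize(W,(333,250)); o=np.zeros((600,800,3),np.uint8);o[:350]=out;o[350:,:333]=w
cv2.imwrite("pics/m4.png",o)
E
```

```text
[0.5831 0.4177 0.2371] [0.5068 0.4086 0.0515]
```

View pics/m4.png

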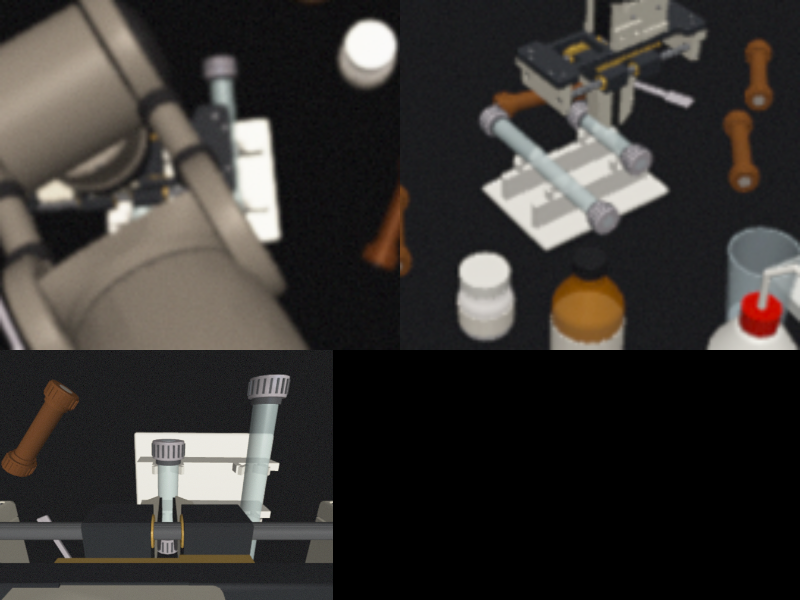

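>>> carry_out(translation=[[0,0,0],[0,0,0],[0,0,0],[0,0,0]], turn=[[0,0,0],[0,0,0],[0,0,0],[0,0,0]], gripper=[1,1,1,1], squeeze=12)

```text
time: 8.5
tool_pos: [0.5068, 0.4086, 0.0516]
tool_rot: [-3.142, -0.0, -1.449]
contact_force: [0.1, 0.7, 0.3]
opening: 0.0006
```

```bash
python3 - <<'E'
from h import *
np.set_printoptions(precision=4,suppress=True)
p=read_camera("wrist");s=read_camera("scene")
a=cv2.resize(p["img"][90:330,180:400],(440,480),interpolation=2);b=cv2.resize(s["img"][155:240,280:350],(395,480),interpolation=2)
cv2.imwrite("pics/m5.png",cv2.resize(np.hstack([a,b])[:,:,::-1],(795,457)))
print(robot.observe())
E
```

```text
{'time': 8.6, 'qpos': array([ 0.561 ,  0.705 ,  1.3305, -0.0001,  1.1062,  2.01  ]), 'qvel': array([ 0.0001,  0.0003, -0.0011, -0.0005, -0.0002, -0.0009]), 'joint_efforts': array([  0.    , -58.4628, -22.4029,  -0.0017,  -0.0886,  -0.    ]), 'tool_pos': array([0.5068, 0.4086, 0.0516]), 'tool_rot': array([-3.1416, -0.0001, -1.4489]), 'contact_force': array([ 0.255 , -0.5002,  0.5238]), 'torque': array([0.0071, 0.0687, 0.007 ]), 'opening': 0.0003580952784528583}
```

View pics/m5.png

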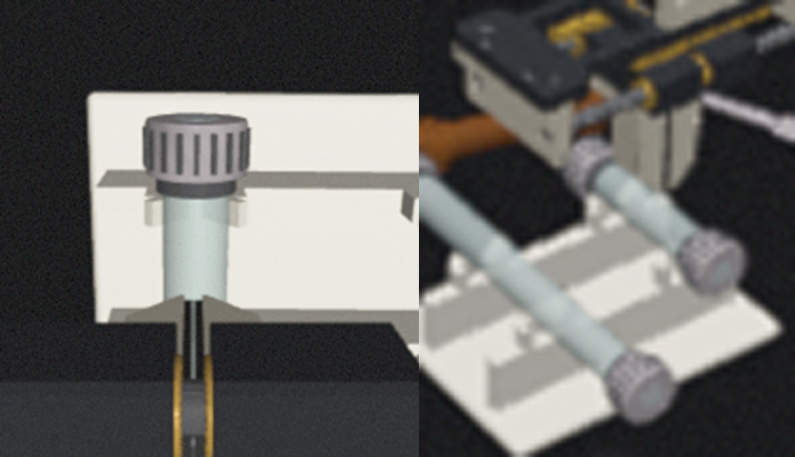

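```bash
python3 - <<'E'
from h import *
np.set_printoptions(precision=1,suppress=True)
p=read_camera("scene");w=read_camera("wrist")
print("TCP",proj(p,[.5068,.4086,.0516]),"grasp",proj(p,[.5068,.4086,.0706]),"ends",proj(p,[.5634,.4143,.058]),proj(p,[.4520,.401,.058]))
print("wr",proj(w,[.5068,.4086,.0516]),proj(w,[.5634,.4143,.058]),proj(w,[.4520,.401,.058]))
for q in nets.regions_of(p,"short_tube")[:3]+nets.regions_of(w,"short_tube")[:3]: 
    m=np.argwhere(q["region"]); print(q["pixel"],q["score"],m.min(0)[::-1],m.max(0)[::-1])
i=p["img"][150:250,270:370].copy()
i=cv2.resize(i,(500,500),interpolation=2)
for X,c in(([.5068,.4086,.0516],(255,0,0)),([.5634,.4143,.058],(0,255,0)),([.4520,.401,.058],(0,255,0)),([.5068,.4086,.0706],(255,255,0))):
    u=(proj(p,X)-[270,150])*5; cv2.circle(i,(int(u[0]),int(u[1])),4,c,-1)
cv2.imwrite("pics/m6.png",i[:,:,::-1])
E
```

```text
TCP [323.  195.6] grasp [323.3 190. ] ends [336.3 204.6] [310.5 184.1]
wr [280.8 242.9] [283.1 150.4] [282.2 326.6]
[320.0, 196.6] 0.89 [306 180] [340 209]
[384.1, 170.2] 0.77 [378 156] [388 183]
[235.6, 234.7] 0.64 [232 214] [244 250]
[281.1, 187.3] 0.85 [254 149] [311 342]
[67.4, 134.8] 0.66 [ 3 51] [132 212]
```

View pics/m6.png

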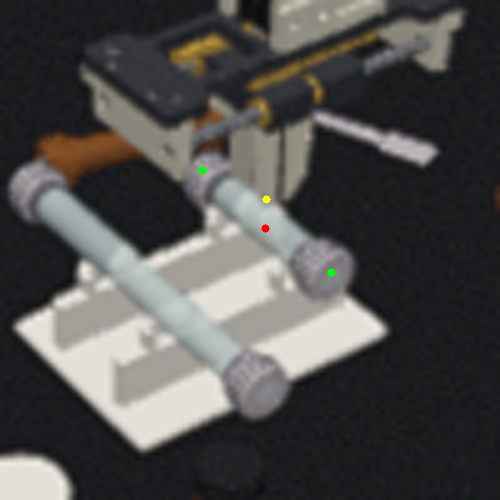

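>>> carry_out(translation=[[0,0,0],[0,0,0],[0,0,0],[0,0,0.003],[0,0,0.003],[0,0,0],[0,0,0],[0,0,0],[0,0,0],[0,0,0]], turn=[[0,0,0],[0,0,0],[0,0,0],[0,0,0],[0,0,0],[0,0,0],[0,0,0],[0,0,0],[0,0,0],[0,0,0]], gripper=[0.2,0.2,0.2,0.2,0.2,0.7,0.7,0.7,0.7,0.7], squeeze=10)

```text
time: 9.8
tool_pos: [0.5069, 0.4086, 0.0457]
tool_rot: [-3.141, -0.0, -1.449]
contact_force: [-0.5, 0.4, 0.4]
opening: 0.0142
```

>>> carry_out(translation=[[0,0,0],[0,0,0],[0,0,0],[0,0,0.004],[0,0,0.003],[0,0,0],[0,0,0],[0,0,0],[0,0,0],[0,0,0]], turn=[[0,0,0],[0,0,0],[0,0,0],[0,0,0],[0,0,0],[0,0,0],[0,0,0],[0,0,0],[0,0,0],[0,0,0]], gripper=[0.2,0.2,0.2,0.2,0.2,0.7,0.7,0.7,0.7,0.7], squeeze=10)

```text
time: 10.8
tool_pos: [0.5069, 0.4086, 0.0387]
tool_rot: [-3.141, -0.0, -1.449]
contact_force: [-0.3, 1.1, 1.0]
opening: 0.014
```

```bash
python3 - <<'E'
from h import *
np.set_printoptions(precision=4,suppress=True)
print(robot.observe()["tool_pos"])
p=read_camera("scene");w=read_camera("wrist")
i=cv2.resize(p["img"][150:250,270:370],(400,400),interpolation=2);j=cv2.resize(w["img"][110:310,180:380],(400,400),interpolation=2)
cv2.imwrite("pics/m7.png",np.hstack([i,j])[:,:,::-1])
E
```

```text
[0.5069 0.4086 0.0387]
```

View pics/m7.png

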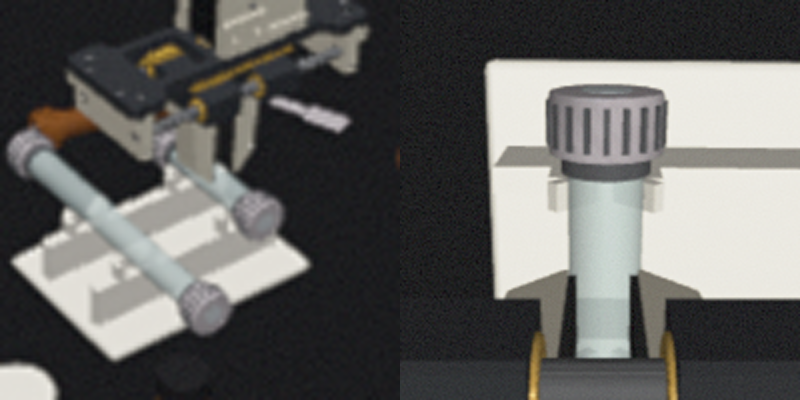

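>>> carry_out(translation=[[0,0,0],[0,0,0],[0,0,0],[0,0,0],[0,0,0]], turn=[[0,0,0],[0,0,0],[0,0,0],[0,0,0],[0,0,0]], gripper=[1,1,1,1,1], squeeze=10)

```text
time: 11.4
tool_pos: [0.5077, 0.4087, 0.0407]
tool_rot: [-3.139, 0.0, -1.449]
contact_force: [-1.1, -3.7, 12.0]
opening: 0.0016
```

```bash
python3 - <<'E'
from h import *
np.set_printoptions(precision=4,suppress=True)
s=robot.observe();print(s["tool_pos"],s["contact_force"],s["torque"],s["opening"])
p=read_camera("scene");w=read_camera("wrist")
i=cv2.resize(p["img"][150:250,270:370],(400,400),interpolation=2);j=cv2.resize(w["img"][110:310,180:380],(400,400),interpolation=2)
cv2.imwrite("pics/m8.png",np.hstack([i,j])[:,:,::-1])
E
```

```text
[0.5077 0.4087 0.0407] [-1.146  -3.7166 11.9992] [-0.5856  0.3709 -0.0087] 0.0015746080746036348
```

View pics/m8.png

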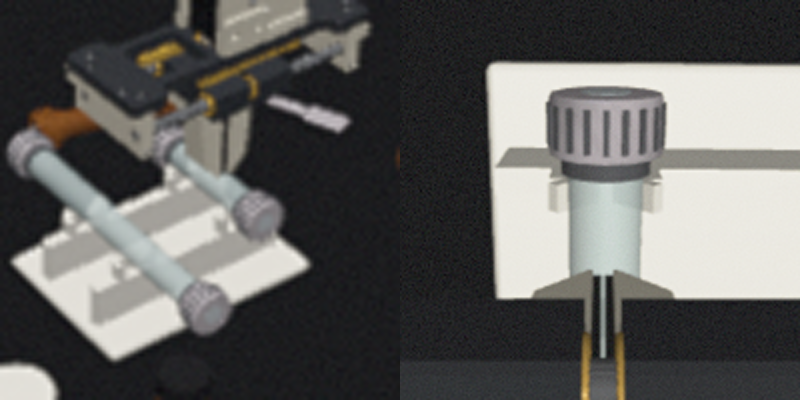

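```bash
python3 - <<'E'
from h import *
np.set_printoptions(precision=1,suppress=True)
p=read_camera("scene");w=read_camera("wrist")
yaw=-1.449;tx=np.array([np.cos(yaw),np.sin(yaw),0]);ty=np.array([np.sin(yaw),-np.cos(yaw),0])
T=np.array([.5077,.4087,.0407])
for k in(0,.01,.02,.027):
    B=T+[0,0,k]
    print(k,"wrist front",proj(w,B-ty*.0095),"back",proj(w,B+ty*.0095),"front out",proj(w,B-ty*.0095-tx*.019),"scene front+y out",proj(p,B-ty*.0095-tx*.019),"front mid",proj(p,B-ty*.0095),"front -y out",proj(p,B-ty*.0095+tx*.019))
g=w["img"].astype(int).sum(2)
print(g[236:256:2,262:302:4])
print(robot.observe()["tool_pos"])
E
```

```text
0 wrist front [280.9 228.3] back [280.9 257.1] front out [249.5 228.3] scene front+y out [330.7 198.2] front mid [325.2 200.7] front -y out [319.7 203.2]
0.01 wrist front [280.9 234.2] back [280.9 264.2] front out [247.9 234.2] scene front+y out [330.9 195.3] front mid [325.4 197.8] front -y out [319.8 200.3]
0.02 wrist front [280.8 240.7] back [280.8 272.1] front out [246.1 240.7] scene front+y out [331.1 192.3] front mid [325.6 194.8] front -y out [319.9 197.3]
0.027 wrist front [280.8 245.7] back [280.8 278.2] front out [244.7 245.7] scene front+y out [331.2 190.3] front mid [325.7 192.7] front -y out [320.  195.3]
[[694 443 528 578 610 619 627 615 588 527]
 [693 441 536 583 595 622 630 616 583 522]
 [694 438 532 580 600 618 628 613 590 521]
 [689 435 529 583 613 623 625 614 582 518]
 [698 443 528 545 607 618 598 608 586 522]
 [694 438 421 343 579 610 442 357 560 513]
 [686 371 340 349 163 312 258 355 351 457]
 [368 337 350 354  78 281 248 340 358 341]
 [353 341 348 348  77 280 254 351 362 344]
 [356 346 343 353  87 283 240 358 344 356]]
[0.5 0.4 0. ]
```

```bash
python3 - <<'E'
from h import *
np.set_printoptions(precision=1,suppress=True)
p=read_camera("scene")
yaw=-1.449;tx=np.array([np.cos(yaw),np.sin(yaw),0]);ty=np.array([np.sin(yaw),-np.cos(yaw),0])
for T,n in((np.array([.5068,.4086,.0516]),"m6 obs bottom front (308,187), top front (308,178), rear top (287,164)"),):
  print(n)
  for L in(.06,.065,.08,.095):
    for k in(.04,.066,.092,.11):
      B=T+[0,0,k]; print(L,k,proj(p,B+tx*L-ty*.0375),proj(p,B+tx*L+ty*.0375))
E
```

```text
m6 obs bottom front (308,187), top front (308,178), rear top (287,164)
0.06 0.04 [314.2 198.7] [297.  184.6]
0.06 0.066 [314.5 190.5] [297.  176.6]
0.06 0.092 [314.8 182.1] [297.  168.3]
0.06 0.11 [315.  176.1] [297.1 162.4]
0.065 0.04 [312.7 199.4] [295.4 185.3]
0.065 0.066 [312.9 191.2] [295.5 177.2]
0.065 0.092 [313.2 182.8] [295.5 168.9]
0.065 0.11 [313.4 176.8] [295.5 163. ]
0.08 0.04 [307.9 201.5] [290.8 187.2]
0.08 0.066 [308.1 193.3] [290.8 179.1]
0.08 0.092 [308.3 184.8] [290.7 170.8]
0.08 0.11 [308.5 178.8] [290.7 164.9]
0.095 0.04 [303.1 203.7] [286.1 189.2]
0.095 0.066 [303.3 195.4] [286.  181.1]
0.095 0.092 [303.4 187. ] [285.9 172.8]
0.095 0.11 [303.5 180.9] [285.8 166.9]
```

The fingers closed on top of the tube. Two views and the touch agree that the real finger end is about 26 mm behind the reported TCP, and the gripper body is shifted by the same amount. I'll allow for that from here on.

>>> carry_out(translation=[[0,0,0],[0,0,0],[0,0,0],[0,0,0],[0,0,0.004],[0,0,0.004],[0,0,0.004],[0,0,0],[0,0,0]], turn=[[0,0,0],[0,0,0],[0,0,0],[0,0,0],[0,0,0],[0,0,0],[0,0,0],[0,0,0],[0,0,0]], gripper=[0.1,0.1,0.1,0.1,0.1,0.1,0.1,0.1,0.1])

```text
time: 12.55
tool_pos: [0.5067, 0.4084, 0.0261]
tool_rot: [3.141, -0.0, -1.449]
contact_force: [0.9, 0.1, -0.5]
opening: 0.0414
```

>>> carry_out(translation=[[0,0,0],[0,0,0],[0,0,0],[0,0,0],[0,0,0],[0,0,0]], turn=[[0,0,0],[0,0,0],[0,0,0],[0,0,0],[0,0,0],[0,0,0]], gripper=[0.7,0.7,0.7,0.7,0.7,0.7], squeeze=12)

```text
time: 13.15
tool_pos: [0.507, 0.4082, 0.0267]
tool_rot: [-3.142, -0.001, -1.449]
contact_force: [-0.1, -3.2, 1.5]
opening: 0.0193
```

>>> carry_out(translation=[[0,0,0],[0,0,0],[0,0,-0.005],[0,0,-0.01],[0,0,-0.015],[0,0,-0.02],[0,0,-0.02],[0,0,0],[0,0,0]], turn=[[0,0,0],[0,0,0],[0,0,0],[0,0,0],[0,0,0],[0,0,0],[0,0,0],[0,0,0],[0,0,0]], gripper=[0.8,0.8,0.8,0.8,0.8,0.8,0.8,0.8,0.8], squeeze=20)

```text
time: 14.05
tool_pos: [0.5067, 0.409, 0.0968]
tool_rot: [-3.141, 0.001, -1.449]
contact_force: [-0.1, -0.5, -2.6]
opening: 0.0193
```

```bash
python3 - <<'E'
from h import *
np.set_printoptions(precision=4,suppress=True)
p=read_camera("wrist");s=robot.observe();print(s["tool_pos"],s["contact_force"],s["torque"],s["opening"])
q=nets.regions_of(p,"short_tube")
for r in q[:3]:
    m=np.argwhere(r["region"]);print(r["score"],r["pixel"],m.min(0),m.max(0))
print(proj(p,s["tool_pos"]+np.array([0,0,.031])))
p2=read_camera("scene");cv2.imwrite("pics/s9.png",p2["img"][:,:,::-1])
E
```

```text
[0.5062 0.4086 0.0958] [-0.3876  0.5945 -2.6467] [ 0.0019  0.0241 -0.0128] 0.019279536383627987
0.98 [104.0, 132.1] [62 51] [196 157]
0.94 [530.0, 271.9] [231 503] [288 559]
0.7 [7.7, 208.5] [191   0] [243  35]
[281.3661 265.6664]
```

>>> carry_out(translation=[[0,0,-0.025],[0,0,-0.025],[0,0,-0.025],[0,0,-0.025],[0,0,-0.025],[0,0,-0.025],[0,0,-0.025],[0,0,0],[0,0,0],[0,0,0]], turn=[[0,0,0],[0,0,0],[0,0,-0.14],[0,0,-0.14],[0,0,-0.14],[0,0,-0.14],[0,0,-0.14],[0,0,-0.14],[0,0,-0.14],[0,0,-0.14]], gripper=[0.8,0.8,0.8,0.8,0.8,0.8,0.8,0.8,0.8,0.8])

```text
time: 15.2
tool_pos: [0.5066, 0.4086, 0.2704]
tool_rot: [3.14, 0.001, -0.323]
contact_force: [-0.3, -0.5, -1.4]
opening: 0.0193
```

>>> carry_out(translation=[[0,0,0],[0,0,0],[0.004,0.02,0],[0.008,0.036,0],[0.008,0.036,0],[0.008,0.036,0],[0.008,0.036,0],[0.008,0.036,0],[0.008,0.036,0],[0.008,0.036,0]], turn=[[0,0,-0.13],[0,0,-0.127],[0,0,0],[0,0,0],[0,0,0],[0,0,0],[0,0,0],[0,0,0],[0,0,0],[0,0,0]], gripper=[0.8,0.8,0.8,0.8,0.8,0.8,0.8,0.8,0.8,0.8])

```text
time: 16.2
tool_pos: [0.5468, 0.1316, 0.2705]
tool_rot: [3.141, 0.002, -0.072]
contact_force: [0.3, -0.7, -1.1]
opening: 0.019
```

>>> carry_out(translation=[[0.008,0.036,0],[0.008,0.036,0],[0.008,0.036,0],[0.008,0.036,0],[0.008,0.036,0],[0.008,0.036,0],[0.008,0.036,0],[0.006,0.026,0],[0,0,0],[0,0,0]], turn=[[0,0,0],[0,0,0],[0,0,0],[0,0,0],[0,0,0],[0,0,0],[0,0,0],[0,0,0],[0,0,0],[0,0,0]], gripper=[0.8,0.8,0.8,0.8,0.8,0.8,0.8,0.8,0.8,0.8])

```text
time: 17.2
tool_pos: [0.5886, -0.1488, 0.2704]
tool_rot: [-3.14, 0.002, -0.073]
contact_force: [-0.1, 0.2, -1.2]
opening: 0.0193
```

```bash
python3 - <<'E'
from h import *
np.set_printoptions(precision=4,suppress=True)
p=read_camera("wrist");s=robot.observe();print(s["tool_pos"],s["tool_rot"],s["contact_force"])
T=np.array(p["world_from_camera"]);np.save("w10.npy",T);save(p,"w10");print(T)
for n,z in(("trough",.122),("end_stop",.122),("clip_tip",.145)):
    for r in nets.tip_of(p,n)[:2]: print(n,r["pixel"],r["score"],atz(p,r["pixel"],z))
g=p["img"].astype(int).sum(2)//3
for r in range(60,240,20): print(r,g[r,200:380:6])
E
```

```text
[ 0.5887 -0.1481  0.2708] [-3.1407  0.0014 -0.0719] [-0.2631  0.4938 -1.2612]
[[ 0.9973 -0.0694 -0.0223  0.5941]
 [-0.0729 -0.9562 -0.2837 -0.0722]
 [-0.0016  0.2845 -0.9587  0.4561]
 [ 0.      0.      0.      1.    ]]
end_stop [281.7, 76.1] 0.71 [ 0.5966 -0.0388  0.122 ]
clip_tip [279.8, 122.4] 0.93 [ 0.5918 -0.0807  0.145 ]
60 [ 23  29  18  55  56  58  55  60  63  61  61  66  64 123  65 104  67  67
  66  71  70  71  70  70  71  63  20  26  21 235]
80 [ 24  32  21  52  55  57  59  58  61  64  58  61 169 130 122 128 141  71
  70  72  71  73  75  73  72  41  29  28  48 234]
100 [ 47  33  33  41  54  59  61  61  61  66  87  91 169 136 197 142 141  86
  92  75  76  79  76  78  76  33  24  28  78 235]
120 [153  30  26  33  58  59  60  60  63  66  66  69 166 134 180 135 144  76
  77  77  79  84  84  83  80  18  18  27 181 238]
140 [229  26  24  31  54  61  63  58  64  63  64  64 170 168 197 137 147  78
  77  78  79  80  78  85  84  24  32  21 239 238]
160 [228  34  23  32  53  55  59  57  62  81  71  78  76  88 112  81  75  75
  86  85  81  79  84  81  87  29  26  27 238 237]
180 [225  39  32  30  55  59  55  60  59  64  88 145  78 174 155 145 164  82
  91  75  79  82  81  88  74  27  16  61 238 238]
200 [226 120  27  26  43  53  56  59  64  63  56  71  83  83  91  84  83  75
  73  73  75  80  79  79  37  18  29 125 237 238]
220 [225 229  34  27  31  58  51  55  56  59  60 120 163 181 212 181 169  79
  68  71  71  76  77  76  31  29  18 228 235 235]
```

```bash
python3 - <<'E'
from h import *
np.set_printoptions(precision=4,suppress=True)
img=cv2.imread("pics/w10.png");g=cv2.GaussianBlur(img.astype(np.float32).mean(2),(3,3),0)
p=dict(world_from_camera=np.load("w10.npy"),fx=325.58,fy=325.58,cx=281.03,cy=209.26)
v=[.5916,-.1507,-.0656]
def W(m): c,s=np.cos(v[2]),np.sin(v[2]); m=np.array(m)/1000; return np.array([v[0]+c*m[0]-s*m[1],v[1]+s*m[0]+c*m[1],m[2]])
L=[];R=[]
for r in list(range(84,150,6)):
    row=g[r,240:330]; i=np.where(row>112)[0]; 
    def sub(a,b): return a+(112-row[a])/(row[b]-row[a])*(b-a)
    a=240+sub(i[0]-1,i[0]); b=240+sub(i[-1]+1,i[-1]); 
    if r not in(156,):
        A=atz(p,(a,r),.114);B=atz(p,(b,r),.114);C=(A+B)/2;L.append(C)
        d=C[:2]-np.array(v[:2]);c,s=np.cos(v[2]),np.sin(v[2])
        print(r,round(a,1),round(b,1),A[:2],B[:2],np.linalg.norm(B-A),"pol x,y",c*d[0]+s*d[1],-s*d[0]+c*d[1])
L=np.array(L);k=np.polyfit(L[:,1],L[:,0],1);print("x=",k,"yaw",-np.arctan(k[0]),"x at y=-.17,-.15,-.1:",np.polyval(k,[-.17,-.15,-.1]))
# chamber opening edges at deck z .155
for r in (100,140,180,220):
    row=g[r,:]; a=np.where(row[:280]>140)[0]; a=a[a<215]; b=np.where(row[340:420]>140)[0]
    A=atz(p,(a[-1]+.5,r),.155) if len(a) else np.full(3,np.nan);B=atz(p,(340+b[0]-.5,r),.155);print(r,A[:2],B[:2],(A+B)[:2]/2,np.linalg.norm(A-B))
E
```

```text
84 268.5 299.2 [ 0.5832 -0.0443] [ 0.6133 -0.0465] 0.030138020531960255 pol x,y -0.0002864486132548201 0.10551801043983423
90 268.5 299.2 [ 0.5827 -0.0498] [ 0.613 -0.052] 0.030295118572606347 pol x,y -0.0002994225606331568 0.09996570014416843
96 268.2 299.6 [ 0.582  -0.0554] [ 0.6131 -0.0577] 0.031144549189543277 pol x,y -0.00026066059631782 0.094357953547327
102 268.3 299.6 [ 0.5816 -0.061 ] [ 0.6128 -0.0633] 0.03126038468956522 pol x,y -0.0002519921031971864 0.08869455518618954
108 268.3 299.4 [ 0.5811 -0.0667] [ 0.6122 -0.069 ] 0.031167704291653837 pol x,y -0.00041846365422776137 0.08297572878907217
114 268.9 299.1 [ 0.5812 -0.0725] [ 0.6115 -0.0748] 0.030444811671541058 pol x,y -0.00030146059775171697 0.07719724748240547
120 269.0 299.0 [ 0.5808 -0.0784] [ 0.6111 -0.0806] 0.03040767954524137 pol x,y -0.0003241629220125967 0.07136134633320669
126 269.0 299.0 [ 0.5803 -0.0842] [ 0.6108 -0.0865] 0.030518686270158028 pol x,y -0.0003506337345786448 0.06546613513993729
132 269.2 298.7 [ 0.5801 -0.0902] [ 0.6102 -0.0924] 0.03019405987061539 pol x,y -0.00038398043991115516 0.05951072650831138
138 269.2 298.7 [ 0.5796 -0.0962] [ 0.6098 -0.0984] 0.03032043363725516 pol x,y -0.0004132727328976624 0.053494112826405184
144 269.2 298.7 [ 0.5791 -0.1022] [ 0.6095 -0.1045] 0.03047838595025682 pol x,y -0.00045218762050881246 0.04741544520180688
x= [0.0685 0.6014] yaw -0.06835974172140244 x at y=-.17,-.15,-.1: [0.5897 0.5911 0.5945]
100 [ 0.5221 -0.0562] [ 0.6708 -0.0671] [ 0.5965 -0.0617] 0.14911607667750987
140 [ 0.5198 -0.0906] [ 0.6691 -0.1015] [ 0.5945 -0.0961] 0.14969353160936044
180 [ 0.5174 -0.1274] [ 0.6664 -0.1383] [ 0.5919 -0.1328] 0.14937330131726098
220 [ 0.5148 -0.1669] [ 0.6634 -0.1777] [ 0.5891 -0.1723] 0.14902949329608828
```

>>> carry_out(translation=[[0,0,0],[0,0,0],[0.004,0.012,0.0008],[0.004,0.012,0.0007],[0,0,0],[-0.0045,0,0.0246],[-0.0045,0,0.0246],[-0.0036,0,0.0197],[0,0,0],[0,0,0]], turn=[[0,0.09,0],[0,0.09,0],[0,0,0],[0,0,0],[0,0,0],[0,0,0],[0,0,0],[0,0,0],[0,0,0],[0,0,0]], gripper=[0.8,0.8,0.8,0.8,0.8,0.8,0.8,0.8,0.8,0.8])

```text
time: 18.4
tool_pos: [0.596, -0.1734, 0.2019]
tool_rot: [3.142, -0.18, -0.072]
contact_force: [0.9, 0.0, -1.3]
opening: 0.0193
```

```bash
cat > st.py <<'E'
from h import *
from scipy.spatial.transform import Rotation as Ro
np.set_printoptions(precision=4,suppress=True)
S=[]
def tube(s):
    R=Ro.from_euler("xyz",s["tool_rot"]).as_matrix(); c=s["tool_pos"]-.0313*R[:,2]; a=-.068; O=np.array([.6014-.0685*.1507,-.1507,0]);d=c-O
    return np.array([np.cos(a)*d[0]+np.sin(a)*d[1],-np.sin(a)*d[0]+np.cos(a)*d[1],d[2]]),R
s=robot.observe();t,R=tube(s)
print("tcp",s["tool_pos"],"rot",s["tool_rot"],"F",s["contact_force"],"open",s["opening"]);print("tube in pol",t,"toolz",R[:,2],"tooly",R[:,1])
E
python3 st.py
```

```text
tcp [ 0.596  -0.1734  0.2019] rot [ 3.1416 -0.18   -0.0719] F [ 0.946   0.0414 -1.3199] open 0.019261868876746795
tube in pol [ 0.0009 -0.0223  0.2327] toolz [ 0.1786 -0.0129 -0.9838] tooly [-0.0718 -0.9974  0.    ]
```

>>> carry_out(translation=[[-0.0046,0,0.0195],[-0.0036,0,0.0197],[-0.0036,0,0.0197],[-0.0036,0,0.0197],[-0.0027,0,0.0148],[0,0,0],[0,0,0]], turn=[[0,0,0],[0,0,0],[0,0,0],[0,0,0],[0,0,0],[0,0,0],[0,0,0]], gripper=[0.8,0.8,0.8,0.8,0.8,0.8,0.8])

```text
time: 19.1
tool_pos: [0.5954, -0.1736, 0.108]
tool_rot: [3.141, -0.182, -0.072]
contact_force: [-0.5, -1.0, -0.3]
opening: 0.0188
```

```bash
python3 st.py; python3 -c "
from h import *
p=read_camera('scene');a=cv2.resize(p['img'][180:340,60:260],(800,600)[:2],interpolation=2);cv2.imwrite('pics/s11.png',cv2.resize(a,(750,600))[:,:,::-1])"
```

```text
tcp [ 0.5954 -0.1736  0.108 ] rot [ 3.1407 -0.1822 -0.0718] F [-0.4592 -0.9591 -0.3125] open 0.01883489745517473
tube in pol [ 0.0002 -0.0225  0.1387] toolz [ 0.1807 -0.0139 -0.9834] tooly [-0.0719 -0.9974  0.0009]
```

View pics/s11.png

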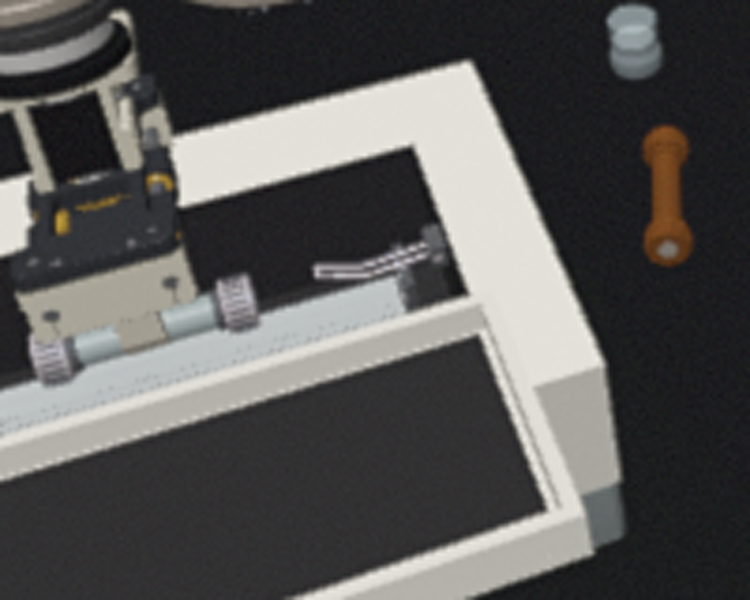

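The tube is level above the trough, leading cap at (237,300), clip tip at (318,271). Lowering in small steps.

>>> carry_out(translation=[[-0.0007,0,0.004],[-0.0007,0,0.004],[-0.0005,0,0.003],[-0.0004,0,0.002],[0,0,0],[0,0,0]], turn=[[0,0,0],[0,0,0],[0,0,0],[0,0,0],[0,0,0],[0,0,0]], gripper=[0.8,0.8,0.8,0.8,0.8,0.8], squeeze=12)

```text
time: 19.75
tool_pos: [0.5943, -0.1732, 0.0932]
tool_rot: [3.142, -0.18, -0.072]
contact_force: [-0.4, -0.5, -1.3]
opening: 0.0194
```

>>> carry_out(translation=[[-0.0002,0,0.001],[0,0,0],[0,0,0]], turn=[[0,0,0],[0,0,0],[0,0,0]], gripper=[0.8,0.8,0.8])

```text
time: 20.05
tool_pos: [0.5944, -0.1732, 0.0923]
tool_rot: [3.141, -0.18, -0.072]
contact_force: [0.9, 0.0, -0.9]
opening: 0.0195
```

>>> carry_out(translation=[[-0.0002,0,0.001],[0,0,0],[0,0,0]], turn=[[0,0,0],[0,0,0],[0,0,0]], gripper=[0.8,0.8,0.8])

```text
time: 20.35
tool_pos: [0.5948, -0.1733, 0.0917]
tool_rot: [3.141, -0.182, -0.072]
contact_force: [0.8, -0.4, 2.1]
opening: 0.0197
```

```bash
python3 st.py
```

```text
tcp [ 0.5948 -0.1733  0.0917] rot [ 3.1411 -0.1815 -0.0719] F [ 0.7614 -0.3716  2.0776] open 0.019657158187031832
tube in pol [-0.0004 -0.0223  0.1225] toolz [ 0.18   -0.0135 -0.9836] tooly [-0.0719 -0.9974  0.0005]
```

>>> carry_out(translation=[[0,0,0],[0,0,0],[0,0,0],[0,0,0],[0.0018,0,-0.01],[0.0036,0,-0.0197],[0.0036,0,-0.0197],[0,0,0]], turn=[[0,0,0],[0,0,0],[0,0,0],[0,0,0],[0,0,0],[0,0,0],[0,0,0],[0,0,0]], gripper=[0.3,0.3,0.3,0.3,0.3,0.3,0.3,0.3])

```text
time: 21.15
tool_pos: [0.596, -0.174, 0.1451]
tool_rot: [3.139, -0.186, -0.072]
contact_force: [0.2, -0.4, 0.8]
opening: 0.0322
```

>>> carry_out(translation=[[0,0.025,0],[0,0.025,0],[0,0.026,0],[0,0,0],[0,0,0],[0,0,0]], turn=[[0,0,0],[0,0,0],[0,0,0],[0,0,0],[0,0,0],[0,0,0]], gripper=[0.3,1,1,1,1,1])

```text
time: 21.75
tool_pos: [0.5886, -0.248, 0.141]
tool_rot: [-3.141, -0.179, -0.072]
contact_force: [-1.2, -0.6, -0.1]
opening: 0.001
```

```bash
python3 st.py; python3 - <<'E'
from h import *
np.set_printoptions(precision=4,suppress=True)
a=-.068;O=np.array([.6014-.0685*.1507,-.1507])
for n in("scene","wrist","top"):
    p=read_camera(n)
    for r in nets.tip_of(p,"short_tube")[:6]:
        d=atz(p,r["pixel"],.122)[:2]-O;x,y=np.cos(a)*d[0]+np.sin(a)*d[1],-np.sin(a)*d[0]+np.cos(a)*d[1]
        if abs(x)<.08 and abs(y)<.2: print(n,r["pixel"],r["score"],x,y)
E
```

```text
tcp [ 0.5886 -0.248   0.141 ] rot [-3.1409 -0.1792 -0.0717] F [-1.1565 -0.5637 -0.0871] open 0.0010334629164903807
tube in pol [-0.0015 -0.0973  0.1718] toolz [ 0.1779 -0.0121 -0.984 ] tooly [-0.0715 -0.9974 -0.0007]
scene [98.8, 275.6] 0.63 0.0068118218282289325 -0.027757601382399518
wrist [266.8, 118.3] 0.95 -0.00103525499455286 -0.02355167147501483
top [474.8, 184.6] 0.59 -0.001167493653215069 -0.019852665127667753
```

>>> carry_out(translation=[[-0.0026,0,0.0197],[-0.0036,0,0.0197],[-0.0011,0,0.0068],[0,0,0],[0,-0.003,0],[0,-0.003,0],[0,0,0]], turn=[[0,0,0],[0,0,0],[0,0,0],[0,0,0],[0,0,0],[0,0,0],[0,0,0]], gripper=[1,1,1,1,1,1,1])

```text
time: 22.75
tool_pos: [0.5907, -0.2428, 0.0956]
tool_rot: [3.141, -0.181, -0.071]
contact_force: [0.3, 0.8, 0.7]
opening: 0.0003
```

```bash
python3 st.py
```

```text
tcp [ 0.5907 -0.2428  0.0956] rot [ 3.141  -0.1813 -0.0714] F [0.3314 0.7819 0.6775] open 0.00030937459139978305
tube in pol [ 0.0003 -0.0918  0.1263] toolz [ 0.1798 -0.0135 -0.9836] tooly [-0.0715 -0.9974  0.0006]
```

>>> carry_out(translation=[[0,-0.002,0],[0,-0.003,0],[0,-0.004,0],[0,-0.004,0],[0,-0.004,0],[0,-0.004,0],[0,-0.004,0],[0,-0.004,0],[0,-0.004,0],[0,-0.004,0]], turn=[[0,0,0],[0,0,0],[0,0,0],[0,0,0],[0,0,0],[0,0,0],[0,0,0],[0,0,0],[0,0,0],[0,0,0]], gripper=[1,1,1,1,1,1,1,1,1,1])

```text
time: 23.75
tool_pos: [0.593, -0.2065, 0.0951]
tool_rot: [3.14, -0.181, -0.072]
contact_force: [-2.9, -5.1, 3.4]
opening: 0.0002
```

>>> carry_out(translation=[[0,-0.003,0],[0,-0.003,0],[0,-0.003,0],[0,-0.002,0],[0,0,0]], turn=[[0,0,0],[0,0,0],[0,0,0],[0,0,0],[0,0,0]], gripper=[1,1,1,1,1])

```text
time: 24.25
tool_pos: [0.5938, -0.1952, 0.095]
tool_rot: [3.141, -0.181, -0.072]
contact_force: [-2.0, -3.4, 3.8]
opening: 0.0006
```

```bash
cat > f.py <<'E'
import sys
from st import *
n=int(sys.argv[1]) if len(sys.argv)>1 else 6
F=[]
for i in range(n): read_camera("wrist"); s=robot.observe(); F.append(R.T@s["contact_force"])
F=np.array(F);t,_=tube(s);print("pol",t,"Ftool mean",F.mean(0),"sd",F.std(0),"t",s["time"])
E
python3 f.py | tail -1
```

```text
pol [ 0.0002 -0.0441  0.1255] Ftool mean [-0.185   3.6692 -3.2628] sd [0.2972 0.347  0.691 ] t 24.55
```

>>> carry_out(translation=[[0.0002,0,-0.0015],[0,-0.002,0],[0,-0.002,0],[0,0,0],[0,0,0]], turn=[[0,0,0],[0,0,0],[0,0,0],[0,0,0],[0,0,0]], gripper=[1,1,1,1,1])

```text
time: 25.05
tool_pos: [0.5939, -0.1907, 0.096]
tool_rot: [-3.141, -0.18, -0.072]
contact_force: [-0.4, -0.1, -0.1]
opening: 0.0004
```

```bash
python3 f.py | tail -1
```

```text
pol [ 0.     -0.0402  0.1269] Ftool mean [-0.1068  0.0349  0.0512] sd [0.3644 0.3852 0.4364] t 25.35
```

```bash
python3 - <<'E'
from h import *
np.set_printoptions(precision=4,suppress=True)
a=-.068;O=np.array([.6014-.0685*.1507,-.1507])
for n in("wrist","scene"):
    p=read_camera(n); 
    if n=="wrist": save(p,"w12")
    for q in nets.tip_of(p,"short_tube")[:5]:
        d=atz(p,q["pixel"],.122)[:2]-O;x,y=np.cos(a)*d[0]+np.sin(a)*d[1],-np.sin(a)*d[0]+np.cos(a)*d[1]
        if abs(x)<.08 and abs(y)<.2: print(n,q["pixel"],q["score"],x,y)
    for q in nets.regions_of(p,"short_tube")[:5]:
        m=np.argwhere(q["region"]);
        def pol(px,z): d=atz(p,px,z)[:2]-O;return np.cos(a)*d[0]+np.sin(a)*d[1],-np.sin(a)*d[0]+np.cos(a)*d[1]
        print(n,q["score"],q["pixel"],m.min(0),m.max(0)); 
        if n=="wrist": print("front end(top z .13)",pol((q["pixel"][0],m[:,0].min()),.13))
E
```

```text
wrist [279.7, 133.9] 0.9 0.00014855280365518682 0.027002956904044823
wrist 0.63 [277.2, 122.3] [  0 242] [254 315]
front end(top z .13) (np.float64(-0.0020383219295959532), np.float64(0.08058122356314903))
scene [123.5, 267.4] 0.67 0.004132964001728581 0.02161254261578761
scene 0.81 [121.6, 268.0] [255  97] [281 153]
scene 0.76 [294.9, 176.7] [171 277] [185 314]
scene 0.71 [234.8, 236.2] [214 231] [250 243]
scene 0.7 [377.0, 195.9] [185 371] [215 381]
scene 0.7 [380.9, 169.9] [156 377] [184 388]
```

>>> carry_out(translation=[[0,-0.002,0],[0,-0.001,0],[0,-0.001,0],[0,-0.001,0],[0,-0.001,0],[0,-0.001,0],[0,-0.001,0],[0,-0.001,0],[0,0,0]], turn=[[0,0,0],[0,0,0],[0,0,0],[0,0,0],[0,0,0],[0,0,0],[0,0,0],[0,0,0],[0,0,0]], gripper=[1,1,1,1,1,1,1,1,1])

```text
time: 26.55
tool_pos: [0.5948, -0.1834, 0.0965]
tool_rot: [3.14, -0.181, -0.072]
contact_force: [-0.8, -6.6, -0.2]
opening: 0.0007
```

>>> carry_out(translation=[[0,-0.001,0],[0,-0.001,0],[0,-0.001,0],[0,0,0]], turn=[[0,0,0],[0,0,0],[0,0,0],[0,0,0]], gripper=[1,1,1,1])

```text
time: 26.95
tool_pos: [0.5951, -0.1815, 0.0967]
tool_rot: [3.138, -0.182, -0.072]
contact_force: [-0.8, -9.8, -0.2]
opening: 0.0004
```

>>> carry_out(translation=[[0,-0.001,0],[0,-0.001,0],[0,-0.001,0],[0,0,0]], turn=[[0,0,0],[0,0,0],[0,0,0],[0,0,0]], gripper=[1,1,1,1])

```text
time: 27.35
tool_pos: [0.5953, -0.1776, 0.0965]
tool_rot: [3.139, -0.181, -0.072]
contact_force: [-1.2, -7.1, 0.5]
opening: 0.0002
```

```bash
python3 f.py 4| tail -1
```

```text
pol [ 0.0003 -0.0264  0.1273] Ftool mean [ 0.0927  6.6784 -0.424 ] sd [0.6847 0.2932 0.3006] t 27.55
```

>>> carry_out(translation=[[0,-0.001,0],[0,-0.001,0],[0,-0.001,0],[0,-0.001,0],[0,0,0]], turn=[[0,0,0],[0,0,0],[0,0,0],[0,0,0],[0,0,0]], gripper=[1,1,1,1,1])

```text
time: 28.05
tool_pos: [0.5956, -0.1738, 0.0966]
tool_rot: [3.139, -0.181, -0.072]
contact_force: [-1.8, -7.1, 0.6]
opening: 0.0005
```

>>> carry_out(translation=[[0,-0.001,0],[0,-0.001,0],[0,-0.001,0],[0,0,0]], turn=[[0,0,0],[0,0,0],[0,0,0],[0,0,0]], gripper=[1,1,1,1])

```text
time: 28.45
tool_pos: [0.5958, -0.1709, 0.0966]
tool_rot: [3.139, -0.181, -0.072]
contact_force: [-1.2, -7.0, -0.2]
opening: 0.0007
```

```bash
python3 f.py 4| tail -1
```

```text
pol [ 0.0005 -0.0198  0.1274] Ftool mean [-0.547   7.8281 -1.0242] sd [0.3038 0.336  0.3578] t 28.65
```

>>> carry_out(translation=[[0,-0.0005,0],[0,-0.0005,0],[0,0,0]], turn=[[0,0,0],[0,0,0],[0,0,0]], gripper=[1,1,1])

```text
time: 28.95
tool_pos: [0.5959, -0.1701, 0.0966]
tool_rot: [3.139, -0.181, -0.072]
contact_force: [-1.3, -8.2, 0.3]
opening: 0.0006
```

>>> carry_out(translation=[[0,-0.0005,0],[0,-0.0005,0],[0,0,0]], turn=[[0,0,0],[0,0,0],[0,0,0]], gripper=[1,1,1])

```text
time: 29.25
tool_pos: [0.5959, -0.1691, 0.0966]
tool_rot: [3.139, -0.181, -0.072]
contact_force: [-1.2, -8.2, 0.7]
opening: 0.0007
```

```bash
python3 f.py 4| tail -1
```

```text
pol [ 0.0005 -0.0179  0.1274] Ftool mean [-0.5616  8.3875 -0.2261] sd [0.3258 0.1409 0.291 ] t 29.45
```

>>> carry_out(translation=[[0,-0.0005,0],[0,-0.0005,0],[0,0,0],[0,0,0]], turn=[[0,0,0],[0,0,0],[0,0,0],[0,0,0]], gripper=[1,1,1,1])

```text
time: 29.85
tool_pos: [0.596, -0.1681, 0.0966]
tool_rot: [3.139, -0.181, -0.072]
contact_force: [-0.8, -8.3, 0.5]
opening: 0.0007
```

>>> carry_out(translation=[[0,-0.0005,0],[0,-0.0005,0],[0,0,0],[0,0,0]], turn=[[0,0,0],[0,0,0],[0,0,0],[0,0,0]], gripper=[1,1,1,1])

```text
time: 30.25
tool_pos: [0.5961, -0.1671, 0.0966]
tool_rot: [3.139, -0.181, -0.072]
contact_force: [-1.4, -8.2, 0.5]
opening: 0.0003
```

>>> carry_out(translation=[[0,-0.0005,0],[0,-0.0005,0],[0,0,0],[0,0,0]], turn=[[0,0,0],[0,0,0],[0,0,0],[0,0,0]], gripper=[1,1,1,1])

```text
time: 30.65
tool_pos: [0.5961, -0.166, 0.0965]
tool_rot: [3.139, -0.181, -0.072]
contact_force: [-1.8, -8.3, 0.6]
opening: 0.0007
```

>>> carry_out(translation=[[0,-0.0005,0],[0,-0.0005,0],[0,0,0],[0,0,0]], turn=[[0,0,0],[0,0,0],[0,0,0],[0,0,0]], gripper=[1,1,1,1])

```text
time: 31.05
tool_pos: [0.5962, -0.1651, 0.0966]
tool_rot: [3.139, -0.181, -0.072]
contact_force: [-0.8, -7.9, 0.3]
opening: 0.0006
```

>>> carry_out(translation=[[0,-0.0005,0],[0,-0.0005,0],[0,0,0],[0,0,0]], turn=[[0,0,0],[0,0,0],[0,0,0],[0,0,0]], gripper=[1,1,1,1])

```text
time: 31.45
tool_pos: [0.5962, -0.164, 0.0966]
tool_rot: [3.139, -0.181, -0.072]
contact_force: [-0.9, -8.2, 0.9]
opening: 0.0003
```

>>> carry_out(translation=[[0,-0.0005,0],[0,-0.0005,0],[0,0,0],[0,0,0]], turn=[[0,0,0],[0,0,0],[0,0,0],[0,0,0]], gripper=[1,1,1,1])

```text
time: 31.85
tool_pos: [0.5963, -0.1635, 0.0966]
tool_rot: [3.138, -0.181, -0.072]
contact_force: [-1.5, -10.2, 0.4]
opening: 0.0001
```

>>> carry_out(translation=[[0,-0.0004,0],[0,0,0],[0,0,0]], turn=[[0,0,0],[0,0,0],[0,0,0]], gripper=[1,1,1])

```text
time: 32.15
tool_pos: [0.5964, -0.1635, 0.0967]
tool_rot: [3.138, -0.182, -0.072]
contact_force: [-2.1, -10.6, 0.5]
opening: 0.0007
```

```bash
python3 f.py 6| tail -1
```

```text
pol [ 0.0005 -0.0123  0.1275] Ftool mean [-1.0018 11.7818 -0.1379] sd [0.3342 0.305  0.6501] t 32.45
```

>>> carry_out(translation=[[0,-0.0003,0],[0,0,0],[0,0,0]], turn=[[0,0,0],[0,0,0],[0,0,0]], gripper=[1,1,1])

```text
time: 32.75
tool_pos: [0.5965, -0.1635, 0.0968]
tool_rot: [3.137, -0.182, -0.072]
contact_force: [-1.8, -11.9, 0.9]
opening: 0.0004
```

```bash
python3 f.py 6| tail -1
```

```text
pol [ 0.0006 -0.0123  0.1275] Ftool mean [-0.8383 12.058  -0.2783] sd [0.4237 0.3669 0.4827] t 33.05
```

>>> carry_out(translation=[[0,-0.0003,0],[0,0,0],[0,0,0]], turn=[[0,0,0],[0,0,0],[0,0,0]], gripper=[1,1,1])

```text
time: 33.35
tool_pos: [0.5965, -0.1635, 0.0968]
tool_rot: [3.137, -0.182, -0.072]
contact_force: [-2.3, -13.0, 0.4]
opening: 0.0004
```

```bash
python3 f.py 6| tail -1
```

```text
pol [ 0.0006 -0.0122  0.1276] Ftool mean [-0.5973 13.1903 -0.3292] sd [0.519  0.4315 0.5043] t 33.65
```

The push is 13.2 N against about 8.3 N of drag, so 4.9 N on the stop. Backing off.

>>> carry_out(translation=[[0,0.001,0],[0,0.002,0],[0,0.005,0],[0,0.01,0],[0.0036,0.01,-0.0197],[0.0036,0,-0.0197],[0.0036,0,-0.0197],[0.0036,0,-0.0197],[0,0,0],[0,0,0]], turn=[[0,0,0],[0,0,0],[0,0,0],[0,0,0],[0,0,0],[0,0,0],[0,0,0],[0,0,0],[0,0,0],[0,0,0]], gripper=[1,1,1,1,1,1,1,1,1,1])

```text
time: 34.65
tool_pos: [0.5941, -0.1883, 0.1759]
tool_rot: [-3.142, -0.18, -0.072]
contact_force: [-0.4, -0.6, 0.4]
opening: 0.0006
```

```bash
python3 f.py 3|tail -1; python3 - <<'E'
from h import *
np.set_printoptions(precision=4,suppress=True)
a=-.068;O=np.array([.6014-.0685*.1507,-.1507])
for n in("wrist","scene","top"):
    p=read_camera(n)
    def pol(px,z): d=atz(p,px,z)[:2]-O;return np.round([np.cos(a)*d[0]+np.sin(a)*d[1],-np.sin(a)*d[0]+np.cos(a)*d[1]],4)
    for k,z in(("short_tube",.122),("end_stop",.122),("long_tube",.058),("sample_jar",0),("weighing_bottle",0)):
        for q in nets.tip_of(p,k)[:6]:
            if k=="short_tube" and abs(pol(q["pixel"],z)).max()>.15: continue
            print(n,k,q["pixel"],round(q["score"],2),pol(q["pixel"],z) if z>.1 else atz(p,q["pixel"],z))
            if k!="short_tube": break
E
```

```text
pol [-0.0006 -0.0369  0.2055] Ftool mean [ 0.3024 -0.2805  0.131 ] sd [0.3995 0.5565 0.2117] t 34.8
wrist short_tube [258.0, 92.3] 0.76 [-0.0016  0.0533]
scene short_tube [138.1, 264.2] 0.91 [0.0073 0.0508]
scene end_stop [165.2, 255.7] 0.38 [0.0058 0.1078]
scene long_tube [294.0, 206.8] 0.85 [0.5189 0.3127 0.058 ]
scene sample_jar [272.0, 265.4] 0.64 [0.6294 0.1921 0.    ]
scene weighing_bottle [226.6, 196.8] 0.48 [0.3214 0.1974 0.    ]
top short_tube [436.9, 181.2] 0.71 [-0.0001  0.0638]
top end_stop [414.5, 183.9] 0.47 [-0.0101  0.1131]
top long_tube [254.4, 214.1] 0.72 [0.5281 0.3184 0.058 ]
top sample_jar [303.9, 175.8] 0.98 [0.6377 0.1987 0.    ]
top weighing_bottle [301.7, 300.8] 0.62 [0.3293 0.2044 0.    ]
```

Seated at about y = 52 mm, the robot is clear and there is no force on it. Handing in.

```bash
python3 -c "
from cell import robot
print(robot.hand_in())"
```

```text
the job is handed in; nothing more can be done
None
```

I loaded the short tube into the polarimeter and handed the job in at about 35 s of the 72 s allowed. `hand_in()` gives no verdict.

**What I did:** I took the tube from the stand and laid it in the open trough, centre about 22 mm to -y of the trough point. It touched down at about 0.1225 m with roughly 3 N. I then pushed it from behind with closed fingers. The clip ramp read up to 9.8 N, and the drag under the clip was about 8.3 N.

**Seating:** The tube stopped moving where the end stop was expected. I held 13.2 N of push, about 4.9 N over the drag, then backed off and rose clear.

**Last checks:**
- **Wrist and scene cameras:** they put the tube's centre at y of about 53 and 51 mm; the seated value is 52 mm.
- **Force on the arm:** zero within noise.
- **Other objects:** the long tube, sample jar and weighing bottle read where they were at the start, within network scatter. I did not re-check the amber bottle.

**What disagreed:**
- **Tool length:** the real finger end is about 26 mm behind the reported TCP. My first closings shut on top of the tube, pushing on it with up to 12 N; it stayed in place. I corrected for the offset from then on.
- **Last camera check:** the top view read y = 64 mm at a score of 0.71, and the scene view read x about 7 mm off the trough line. I trusted the wrist view and the contact position over both.
- **Trough wall:** early in the push there were 3 to 4 N of sideways and upward force, probably the fingers rubbing the wall. Raising the tool 1.5 mm removed it.

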